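Switch on a guarded rig-power toggle

ROBOT

A 6-joint arm with a two-finger parallel gripper is mounted at the origin on a cart in front of the work surface, level with it; the furniture and walls round the work are solid. World frame = base frame: x ahead of the robot, y to its left, z up, the work surface at z = 0. Lengths are in m, angles in rad, forces in N, time in s.
With the tool pointing down it reaches from about 0.35 to 0.85 m from the base axis. Payload 8.1 kg.
Tool frame: the origin (TCP) lies at the very end of the fingers, on their centre line; the grasp point (between the pads) lies robot.grip_point_offset behind it (robot.grip_point_offset is the distance from the TCP to the grasp point, in m); z points along the fingers, y is the line along which they close (so a half turn about z gives the same grasp; the last joint's range is limited). The gripper opens to 93 mm and grips with 3 to 60 N. Pads are 15 mm wide; open, the fingers measure 128 mm over their backs; the gripper's body (75 mm by 188 mm) begins 65 mm behind the grasp point.
Start: joints at [-0.085, 0.13, 1.488, -0, 1.523, -0.085], TCP at [0.6, 0, 0.219] pointing down, gripper open.
Joint ranges: [-2.96, 2.96], [-0.89, 2.26], [0.02, 2.5], [-1.34, 4.48], [0, 2.73], [-2.66, 2.66]. Speed limits (rad/s): [2.39, 2.39, 2.79, 3.14, 3.14, 3.14].

INTERFACE

Orientations are given as a rotation vector (axis times angle).
In Python, from plant import robot, eyes gives the robot as it stands. The module is installed in compiled form; this text tells all that it offers.
- The arm moves only by the tool apply_moves, never from a script. Its argument "steps" is one flat list of numbers, 7 for each row, row after row: the shift along the tool's x, y, z in units of 30 mm (1.0 is 30 mm), then the turn, a rotation vector about the tool's x, y, z in units of 6 degrees (1.0 is 6 degrees), then the opening in per cent of the stroke, from 0 (shut) to 100 (fully open). In form: [dx, dy, dz, ax, ay, az, fingers, dx, dy, dz, ax, ay, az, fingers, ...]. A call has 1 to 12 rows; each row shifts and turns the commanded pose from where the row before left it, along the tool's axes as they then stand; what a row does not reach is not made up. A row lasts 1/12 s, in which the tool goes at most 41.7 mm and 7.16 degrees, less where a joint would pass 70% of its speed; a pose out of reach is approached as far as the arm can. A call is refused whole if a number of a shift passes 1 or a number of a turn 1, either way. A call with a gripper value outside its range is refused whole. The fingers move at their own pace and stop on an object; "grip_force" is the grip in N (left out, the last holds). Time passes only in rows, so rows that do not move let the fingers close. It gives the time, the measured TCP pose, the force, the opening and the grip force at its end, in the units of the state.
- robot.read_state(): the state, without advancing time (a new reading comes with each control period).
- eyes.read_camera(name): name is "scene" or "side" or "wrist"; returns the picture (400x640x3 uint8, red, green, blue); there is no depth.
- eyes.calibration(name): a dict with "K" (3x3 intrinsics, pixels), "R" (3x3) and "t" (3): a world point X has camera coordinates R X + t. Camera axes: x right, y down, z forward; pixel columns grow to the right and rows downward; lengths in m; the calibration is good to about 2 mm. A picture is of the moment at which its call begins: read the wrist's pose just before it. calibration takes no time and is no camera call; for the wrist camera it gives the pose at the moment of the call.
- robot.close_job(): hands the job in; it is judged then, once.
Trained networks look in the newest picture that a camera, given by its name, has taken for a name from the list of things; names that differ only in an ending like _2 or _b are one class to them, and where a whole thing is asked for, a point or a joint stands for the part that bears it (a point fixed in the world has none). Each returns a list of dicts, best first, with "conf" (0 to 1); they miss things now and then, are a little off and sometimes report something else, mostly with a low value. They report only what shows in the picture. A call takes as long as a camera call. They do not tell look-alikes from the thing itself.
- eyes.search_frame(camera, thing): "rect" ([left, top, width, height] in pixels, round what is visible of it).
- eyes.place_of(camera, thing): "xy" ([column, row] in pixels: a listed point, or the origin of a listed thing).
The state is a dict: "t": time; "q": joint angles; "dq": joint speeds; "joint_torque": joint torques, N m; "tool_pos": TCP position; "orientation": TCP orientation; "force": force on the tool from outside, world axes, zero at the start; "wrist_torque": the same for the moment, N m; "opening": finger opening in m; "gripper_force": force on a finger pad.
Only numpy, scipy, OpenCV 4.12 (cv2) and the standard library are available. Lean on these libraries where they do the work, as an engineer would, in place of code of your own. Each camera call takes 0.05 s, during which the arm holds its last target. There are 200 camera calls.

TASK

Switch on the power box: with a fingertip, raise the grey hinged guard well open (at least 30 degrees), and while the guard rests on the finger flip the toggle beneath it from the right all the way over to the left. Then draw the finger out so that the guard drops fully shut over the switch. Only light pushes with the fingers are needed: do not press or squeeze hard, leave the box standing where it is, do not flip the bare toggle beside the guard, and do not disturb the camera parts round the box.

Things in the scene. Friction and masses are not known exactly. Their poses are not given: they have to be found in the camera images.
- power_box: Aluminium instrument case with black end caps, loose on rubber feet, about 1.4 kg (sliding it takes some 5 N or more), 130 (x) x 190 (y) x 45 mm high. Origin: centre of its underside; x points to its back (away from the robot), y to its left, z up. On its flat top (45 mm up) are a toggle under a grey hinged guard (left) and a bare toggle (right).
- guard (a joint): Guard hinge, rad: 0 = shut, grows as its front lip rises, stop at 1.3; no latch, always falls shut by its weight (60 g). Axis along the box's y at x = +46, z = 59 mm of the box frame. 3 mm sheet cover, 120 mm wide (box y -30 to +90 mm), top 85 mm above the table; side cheeks (110 mm apart inside) reach down to z = 70 mm when shut, lower only within 10 mm of the hinge. Open in front below the lip.
- guard_lip (a point): Middle of the rolled front lip of the guard (bar of 7 mm diameter, 110 mm long, parallel to the box's y); moves with the guard. Shut: at x = -16, y = +30, z = 75 mm of the box frame, so there are 26 mm free between it and the box's top; nothing stands below or before it. Lies 64 mm from the hinge axis.
- guarded_toggle (a joint): Toggle under the guard, rad: -0.4 = off, its tip leaning to the box's right (-y); +0.4 = on, leaning left (+y). It has a stiff friction hinge without a snap: it stays where it is left, so it must be pushed all the way to its left stop; about 1 N at the tip moves it. Pivot at x = +6, y = +30, z = 46 mm of the box frame.
- guarded_toggle_tip (a point): Near the end of the guarded toggle's steel bat, 29 mm from its pivot; the bat is 32 mm long, 7 mm thick at the foot and 10 mm at the end. Off: 11 mm to the right (-y) of the pivot, on: 11 mm to the left, 27 mm above the pivot.
- bare_toggle (a joint): The unguarded toggle, same bat and same values, pivot at x = +6, y = -66, z = 46 mm of the box frame; off (-0.4) at the start, to be left so.
- bare_toggle_tip (a point): Near the end of the bare toggle's bat, 29 mm from its pivot.
- trigger_unit_centre (a point): Centre of a loose black radio flash trigger, 75 x 40 x 29 mm, left of the box; a bystander.
- lens_rear_cap_centre (a point): Centre of a loose black round lens cap, 59 mm across, 18 mm high, right of the box; a bystander.
- battery_a_centre (a point): Centre of a loose black camera battery, 56 x 38 x 21 mm, before the box; a bystander.
Not all that is in view belongs to the job. There is more than one size of the power_box; the one meant has the size given above.

How it is judged:
On the way, in this order (a step that is already met when the one before it is completed fails the run):
1. the guard is raised by more than 0.5 rad, with the toggle still off (value of joint guard above 0.5 rad and value of joint guarded_toggle below -0.2 rad), for 0.1 s.
2. the toggle is flipped to on while the guard is held up (value of joint guarded_toggle above 0.3 rad and value of joint guard above 0.1 rad), for 0.05 s.
At the end, for the whole second after the job is handed in: the guard is shut (under 0.04 rad), the toggle under it is on (above 0.3 rad), the bare toggle is still off (below -0.3 rad), and the box (25 mm) and the three camera parts (20 mm) are where they stood, at rest (value of joint guard below 0.04 rad and value of joint guarded_toggle above 0.3 rad and value of joint bare_toggle below -0.3 rad and distance of power_box from where it was at the start of the episode below 0.025 m and angle between power_box's own z axis and vertical below 0.03 rad and linear speed of power_box below 0.02 m/s and distance of each of trigger_unit_centre, lens_rear_cap_centre, battery_a_centre from where it was at the start of the episode below 0.02 m); the robot touches nothing.
It fails at once if the box is shifted by more than 25 mm, or lifted or tipped (distance of power_box from where it was at the start of the episode above 0.025 m or height (world z) of power_box above 0.008 m or angle between power_box's own z axis and vertical above 0.1 rad).
It fails at once if the bare toggle is flipped (value of joint bare_toggle above 0 rad).
It fails at once if the box, its guard or its toggles are pressed or squeezed with more than 20 N (contact force between the fingers and power_box above 20 N).
It fails at once if a camera part is moved by more than 20 mm or lifted (distance of any of trigger_unit_centre, lens_rear_cap_centre, battery_a_centre from where it was at the start of the episode above 0.02 m).
It also fails if it takes over 42 s, if anything falls off the work surface, if the arm or the gripper's body presses on something with over 40 N, if the wrist force passes 120 N, or if a joint passes its speed limit or range.

## Working session

There is one attempt and no reset: what is moved stays moved. The work goes in short steps, Python scripts to look and compute and a tool call to move; the robot and the scene stay as the last step left them, time stands still between calls to the robot, and variables do not carry over. Pictures are saved under pics/ and viewed, at most 10 in all, crops included, and the job is handed in when it is done.

Besides the shell and the picture viewer there is one more tool, called after "Call:" as a command line: name --argument value ..., lists and objects as JSON in quotes. apply_moves: Moves the arm, as the interface text tells. Its arguments: {"type":"object","properties":{"steps":{"type":"array"},"grip_force":{"type":"number"}},"required":["steps"]}

```bash
mkdir -p pics; cat > h.py <<'E'
import numpy as np, cv2
from plant import robot, eyes
from scipy.spatial.transform import Rotation as Ro
def ray(cam,px,z):
    c=eyes.calibration(cam);K,R,t=map(np.array,(c["K"],c["R"],c["t"]))
    d=R.T@np.linalg.inv(K)@np.array([px[0],px[1],1.]);o=-R.T@t
    return o+d*(z-o[2])/d[2]
def proj(cam,X):
    c=eyes.calibration(cam);p=np.array(c["K"])@(np.array(c["R"])@X+c["t"]);return p[:2]/p[2]
def tri(obs):
    A=[];b=[]
    for cam,px in obs:
        c=eyes.calibration(cam);P=np.array(c["K"])@np.c_[c["R"],c["t"]]
        for i in (0,1):
            r=px[i]*P[2]-P[i];A.append(r[:3]);b.append(-r[3])
    X,res,*_=np.linalg.lstsq(np.array(A),np.array(b),rcond=None);return X
E
python3 - <<'E'
from h import *
s=robot.read_state();print({k:np.round(v,3).tolist() for k,v in s.items()}, robot.grip_point_offset)
ims=[]
for cam in ("scene","side","wrist"):
    im=eyes.read_camera(cam);cv2.imwrite(f"pics/{cam}0.png",im[:,:,::-1])
    for n in ("power_box","guard_lip","guarded_toggle_tip","bare_toggle_tip","trigger_unit_centre","lens_rear_cap_centre","battery_a_centre"):
        print(cam,n,[(np.round(d["xy"]).tolist(),round(d["conf"],2)) for d in eyes.place_of(cam,n)][:3])
    c=eyes.calibration(cam);print(np.round(-np.array(c["R"]).T@c["t"],3))
E
```

```text
{'t': 0.0, 'q': [-0.085, 0.131, 1.489, 0.0, 1.523, -0.085], 'dq': [-0.001, -0.0, -0.0, 0.0, -0.001, 0.0], 'joint_torque': [-0.002, -55.985, -49.176, 0.077, 0.036, -0.0], 'tool_pos': [0.599, 0.0, 0.218], 'orientation': [-2.221, -2.22, 0.002], 'force': [0.126, -0.744, -0.708], 'wrist_torque': [-0.022, -0.06, 0.02], 'gripper_force': 0.0, 'opening': 0.093} 0.0188
scene power_box [([225.0, 277.0], 0.74), ([326.0, 226.0], 0.67)]
scene guard_lip [([328.0, 206.0], 0.98), ([233.0, 259.0], 0.87)]
scene guarded_toggle_tip [([339.0, 191.0], 0.5)]
scene bare_toggle_tip [([199.0, 251.0], 0.59), ([334.0, 179.0], 0.48)]
scene trigger_unit_centre [([302.0, 258.0], 0.87)]
scene lens_rear_cap_centre [([342.0, 194.0], 0.47)]
scene battery_a_centre [([371.0, 229.0], 0.83)]
[0.054 0.578 0.595]
side power_box [([325.0, 235.0], 0.72), ([344.0, 183.0], 0.66)]
side guard_lip [([313.0, 200.0], 0.69), ([342.0, 169.0], 0.64)]
side guarded_toggle_tip []
side bare_toggle_tip [([345.0, 227.0], 0.57)]
side trigger_unit_centre [([309.0, 199.0], 0.58)]
side lens_rear_cap_centre [([351.0, 269.0], 0.66)]
side battery_a_centre [([277.0, 243.0], 0.56)]
[ 0.497 -0.677  0.49 ]
wrist power_box [([249.0, 139.0], 0.82)]
wrist guard_lip [([202.0, 124.0], 0.98)]
wrist guarded_toggle_tip []
wrist bare_toggle_tip [([271.0, 217.0], 0.62)]
wrist trigger_unit_centre [([192.0, 11.0], 0.85)]
wrist lens_rear_cap_centre [([291.0, 240.0], 0.57)]
wrist battery_a_centre [([165.0, 183.0], 0.83)]
[0.601 0.082 0.385]
```

View pics/scene0.png

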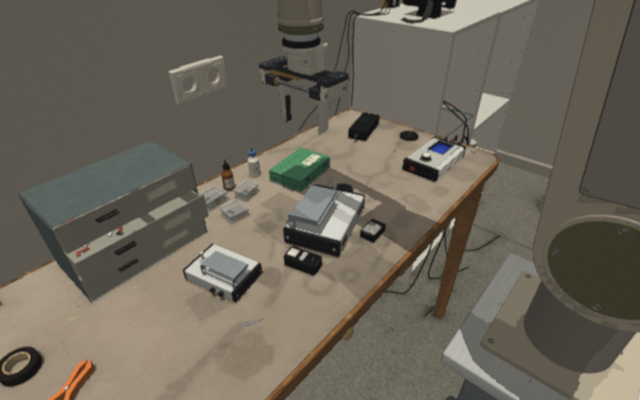

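View pics/side0.png

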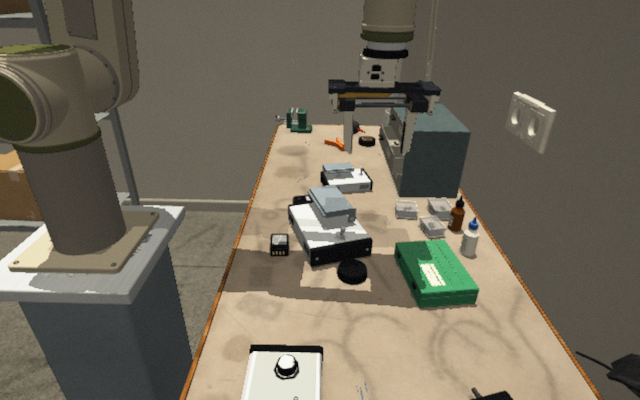

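View pics/wrist0.png

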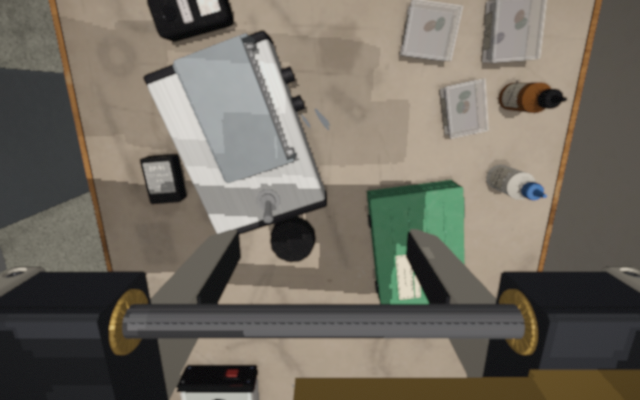

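Scene picture: two guarded boxes – the small decoy at scene (225,277) / side (344,183), and the larger one at scene (326,226) / side (325,235) / wrist (~240,135). The battery is at wrist (165,180), the cap at (293,238) and the trigger at (190,12). I choose the larger box, and will fit its pose and check the size with an overlay.

```bash
cat > fit.py <<'E'
from h import *
from scipy.optimize import least_squares
P={"power_box":(0,0,0),"guard_lip":(-.016,.03,.075),"bare_toggle_tip":(.006,-.077,.073)}
def W(p,v):
    c,s=np.cos(p[2]),np.sin(p[2]);return np.array([p[0]+c*v[0]-s*v[1],p[1]+s*v[0]+c*v[1],v[2]])
def overlay(cam,im,p):
    im=im[:,:,::-1].copy()
    q=[proj(cam,W(p,(sx*.065,sy*.095,z))) for z in (0,.045) for sx,sy in((-1,-1),(1,-1),(1,1),(-1,1))]
    for k in (0,4):
        cv2.polylines(im,[np.round(q[k:k+4]).astype(int)],True,(0,0,255) if k else (255,0,0),1)
    for v in ((-.016,-.025,.075),(-.016,.085,.075),(.006,-.077,.073)):
        cv2.circle(im,tuple(int(round(a)) for a in proj(cam,W(p,v))),3,(0,255,0),1)
    return im
E
python3 - <<'E'
from fit import *
obs=[("scene","power_box",(326,226)),("scene","guard_lip",(328,206)),("side","power_box",(325,235)),("side","guard_lip",(313,200)),("side","bare_toggle_tip",(345,227)),("wrist","power_box",(249,139)),("wrist","guard_lip",(202,124)),("wrist","bare_toggle_tip",(271,217))]
f=lambda p:np.concatenate([proj(c,W(p,P[n]))-px for c,n,px in obs])
r=least_squares(f,[.55,.1,.38],loss="soft_l1",f_scale=2);p=r.x;print(np.round(p,4),np.round(f(p).reshape(-1,2),1).tolist())
cor=[ray("wrist",c,.045) for c in((148,78),(265,35),(325,205),(215,232))]
print(np.round(cor,3).tolist(),[round(float(np.linalg.norm(cor[i]-cor[i-1])),3) for i in range(4)])
for n,px,z in(("batt",(165,180),.021),("cap",(293,238),.018),("trig",(192,11),.029)):
    X=ray("wrist",px,z);c,s=np.cos(p[2]),np.sin(p[2]);d=X[:2]-p[:2];print(n,np.round(X,3),"box frame",np.round([c*d[0]+s*d[1],-s*d[0]+c*d[1]],3))
im=overlay("wrist",eyes.read_camera("wrist"),p)
cv2.imwrite("pics/ov.png",cv2.resize(im[0:270,100:400],None,fx=2.2,fy=2.2))
E
```

```text
[0.5127 0.0312 0.3765] [[-0.9, -0.7], [-0.4, 2.7], [1.5, 1.9], [2.6, 2.9], [-0.5, -0.1], [-0.5, -0.6], [-0.3, 1.4], [-0.6, -1.0]]
[[0.428, 0.096, 0.045], [0.545, 0.135, 0.045], [0.603, -0.036, 0.045], [0.478, -0.068, 0.045]] [0.172, 0.124, 0.18, 0.129]
batt [ 0.418 -0.014  0.021] box frame [-0.105 -0.007]
cap [ 0.564 -0.088  0.018] box frame [ 0.003 -0.13 ]
trig [0.472 0.159 0.029] box frame [0.009 0.134]
```

View pics/ov.png

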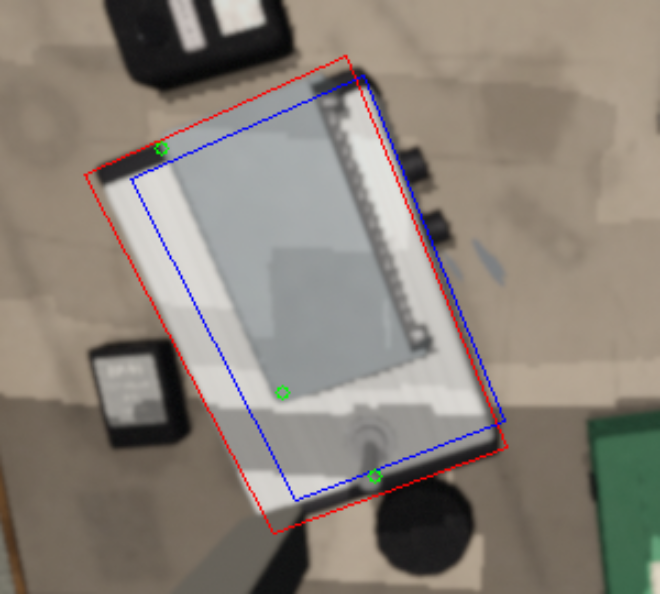

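The overlay matches the 130x190 box (the decoy is about 0.7 scale); true yaw looks closer to 0.34. Next I turn the tool to the box's heading with the fingers closed, then tilt it 45°.

Call:
apply_moves --steps '[0, 0, 0, 0, 0, 1, 0, 0, 0, 0, 0, 0, 1, 0, 0, 0, 0, 0, 0, 1, 0, 0, 0, 0, 0, 0, 1, 0, 0, 0, 0, 0, 0, 1, 0, 0, 0, 0, 0, 0, 1, 0, 0, 0, 0, 0, 0, 1, 0, 0, 0, 0, 0, 0, 1, 0, 0, 0, 0, 0, 0, 1, 0, 0, 0, 0, 0, 0, 1, 0, 0, 0, 0, 0, 0, 1, 0, 0, 0, 0, 0, 0, 0.7, 0]' --grip_force 3

```text
t: 2.25
tool_pos: [0.6, 0.0, 0.2187]
orientation: [3.096, 0.531, 0.0]
force: [0.2, 0.3, 0.0]
opening: 0.0176
gripper_force: 0.0
```

Call:
apply_moves --steps '[-1, 0, 0, 0, 0, 0, 0, -1, 0, 0, 0, 0, 0, 0, -1, 0, 0, 0, 0, 0, 0, -1, 0, 0, 0, 0, 0, 0, 0, 0, 0, 0, 1, 0, 0, 0, 0, 0, 0, 1, 0, 0, 0, 0, 0, 0, 1, 0, 0, 0, 0, 0, 0, 1, 0, 0, 0, 0, 0, 0, 1, 0, 0, 0, 0, 0, 0, 1, 0, 0, 0, 0, 0, 0, 1, 0, 0, 0, 0, 0, 0, 0.5, 0, 0]'

```text
t: 3.25
tool_pos: [0.4871, -0.041, 0.2164]
orientation: [-2.741, -0.476, -1.14]
force: [2.8, -2.9, 7.3]
opening: 0.0003
gripper_force: 0.0
```

```bash
python3 - <<'E'
from fit import *
s=robot.read_state();print({k:np.round(v,3).tolist() for k,v in s.items()});print(np.round(Ro.from_rotvec(s["orientation"]).as_matrix(),3).tolist())
im=eyes.read_camera("wrist")
for n in list(P)+["guarded_toggle_tip","battery_a_centre"]: print(n,[(np.round(d["xy"]).tolist(),round(d["conf"],2)) for d in eyes.place_of("wrist",n)][:2])
im=overlay("wrist",im,(.513,.031,.34));cv2.imwrite("pics/w1.png",im)
E
```

```text
{'t': 3.25, 'q': [-0.703, -0.893, 2.474, 0.721, 1.203, 0.381], 'dq': [-0.517, -0.014, 0.418, 0.718, 0.079, -0.632], 'joint_torque': [-0.554, -157.988, -30.422, 1.539, -1.465, 0.336], 'tool_pos': [0.487, -0.041, 0.216], 'orientation': [-2.741, -0.476, -1.14], 'force': [2.766, -2.852, 7.263], 'wrist_torque': [-0.027, 0.058, -0.073], 'gripper_force': 0.0, 'opening': 0.0}
[[0.664, 0.338, 0.667], [0.236, -0.941, 0.242], [0.709, -0.003, -0.705]]
power_box [([121.0, 172.0], 0.82), ([276.0, 267.0], 0.79)]
guard_lip [([101.0, 161.0], 0.87), ([234.0, 261.0], 0.67)]
bare_toggle_tip [([116.0, 124.0], 0.56), ([276.0, 266.0], 0.56)]
guarded_toggle_tip []
battery_a_centre []
```

View pics/w1.png

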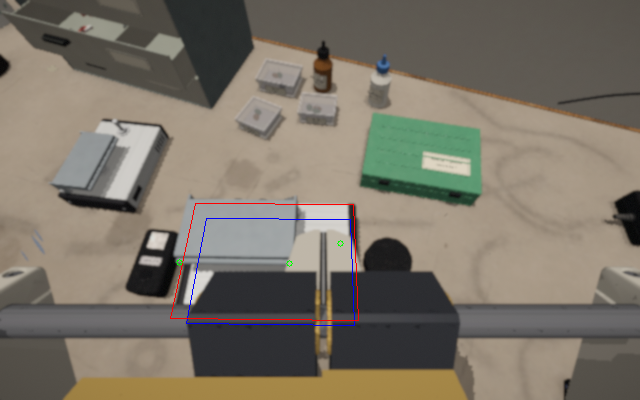

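Joints 2 and 3 are near their limits here, so I move forward and log some states to fit the arm's reach.

Call:
apply_moves --steps '[0.5, 0, 0.5, 0, 0, 0, 0, 0.5, 0, 0.5, 0, 0, 0, 0, 0, 0, 0, 0, 0, 0, 0]'

```text
t: 3.8
tool_pos: [0.5302, -0.0252, 0.2211]
orientation: [-2.744, -0.484, -1.14]
force: [-0.1, 0.0, -0.8]
opening: 0.0005
gripper_force: 0.0
```

```bash
cat > log.py <<'E'
from h import *
import json
s=robot.read_state();json.dump([list(map(float,s[k])) for k in("q","tool_pos","orientation")],open("st.jsonl","a"));open("st.jsonl","a").write("\n")
print(round(s["t"],2),np.round(s["q"],3),np.round(s["tool_pos"],4),np.round(s["force"],1))
E
python3 log.py
```

```text
3.8 [-0.564 -0.744  2.388  0.694  1.064  0.446] [ 0.5302 -0.0252  0.2211] [-0.1  0.  -0.8]
```

Call:
apply_moves --steps '[0.5, 0, 0.5, 0.5, 0, 0, 0, 0.5, 0, 0.5, 0.5, -0.5, 0, 0, 0, 0, 0, 0, -0.5, 0, 0]'

```text
t: 4.05
tool_pos: [0.5685, -0.0106, 0.217]
orientation: [-2.722, -0.542, -0.935]
force: [0.0, 0.5, -0.3]
opening: 0.0007
gripper_force: 0.0
```

```bash
python3 log.py
```

```text
4.05 [-0.476 -0.442  2.16   0.636  1.1    0.5  ] [ 0.5685 -0.0106  0.217 ] [ 0.   0.5 -0.3]
```

Call:
apply_moves --steps '[0.5, 0, 0.5, -0.5, 0, 0, 0, 0.5, 0, 0.5, -0.5, 0.5, 0, 0, 0, 0, 0, 0, 0.5, 0, 0]'

```text
t: 4.3
tool_pos: [0.6087, 0.0082, 0.2175]
orientation: [-2.743, -0.498, -1.147]
force: [-0.6, 1.5, -0.2]
opening: 0.0004
gripper_force: 0.0
```

```bash
python3 log.py
```

```text
4.3 [-0.368 -0.48   2.236  0.665  0.853  0.534] [0.6087 0.0082 0.2175] [-0.6  1.5 -0.2]
```

```bash
cat > kin.py <<'E'
from h import *
from scipy.optimize import least_squares
import json
e=lambda ax,a:Ro.from_euler(ax,a).as_matrix()
def fk(k,q):
    a1,lat,d1,L2,a3,L3,w,Lt=k
    R=e("z",q[0]);p=R@[a1,lat,d1];R=R@e("y",q[1]);p=p+R@[0,0,L2];R=R@e("y",q[2]);p=p+R@[a3,0,L3]
    R=R@e("z",q[3])@e("y",q[4]);p=p+R@[w,0,0];R=R@e("z",q[5]+np.pi/2);return p+R@[0,0,Lt],R
D=[json.loads(l) for l in open("st.jsonl")]
D+=[[[-0.085,0.131,1.489,0,1.523,-0.085],[.5995,0,.218],[-2.221,-2.22,.002]],[[-0.703,-0.893,2.474,.721,1.203,.381],[.487,-.041,.216],[-2.741,-.476,-1.14]]]
def er(k):
    return np.concatenate([fk(k,q)[0]-p for q,p,o in D]+[(np.array(k)-[0,0,.3,.4,0,.4,0,.3])*.003])
K=least_squares(er,[0,0,.3,.4,0,.4,0,.3]).x
LO=np.array([-2.96,-.89,.02,-1.34,0,-2.66]);HI=np.array([2.96,2.26,2.5,4.48,2.73,2.66])
def ik(p,R,q0):
    f=lambda q:np.r_[(fk(K,q)[0]-p)*10,Ro.from_matrix(fk(K,q)[1].T@R).as_rotvec()]
    r=least_squares(f,np.clip(q0,LO+.02,HI-.02),bounds=(LO+.01,HI-.01));return r.x,np.linalg.norm(r.fun)
def toolR(yaw,a):
    z=np.array([np.cos(a)*np.cos(yaw),np.cos(a)*np.sin(yaw),-np.sin(a)]);x=np.array([np.sin(a)*np.cos(yaw),np.sin(a)*np.sin(yaw),np.cos(a)])
    return np.c_[x,np.cross(z,x),z]
E
python3 - <<'E'
from kin import *
from fit import W
print(np.round(K,3),np.abs(er(K)[:-8]).max())
for q,p,o in D: print(np.round(Ro.from_matrix(fk(K,q)[1].T@Ro.from_rotvec(o).as_matrix()).as_rotvec(),3),end=" ")
print()
b=(.513,.031,.34)
for yaw in(.34,.1,-.1):
  for a in(35,45,55,65):
    o=[]
    for v in((-.06,0,.13),(-.05,0,.055),(-.01,0,.055),(.01,0,.09),(.01,.03,.062)):
        q,r=ik(W(b,v),toolR(yaw,np.radians(a)),D[0][0]);o.append((round(r,3),round(min((q-LO).min(),(HI-q).min()),2)))
    print(yaw,a,o)
E
```

```text
[0.003 0.051 0.318 0.369 0.061 0.551 0.001 0.377] 0.00016289599790220155
[ 0.  0. -0.] [-0.  0. -0.] [0. 0. 0.] [ 0. -0.  0.] [ 0.    -0.    -0.001] 
0.34 35 [(np.float64(0.317), np.float64(0.01)), (np.float64(0.316), np.float64(0.01)), (np.float64(0.25), np.float64(0.01)), (np.float64(0.211), np.float64(0.01)), (np.float64(0.268), np.float64(0.01))]
0.34 45 [(np.float64(0.201), np.float64(0.01)), (np.float64(0.232), np.float64(0.01)), (np.float64(0.15), np.float64(0.01)), (np.float64(0.091), np.float64(0.01)), (np.float64(0.144), np.float64(0.01))]
0.34 55 [(np.float64(0.062), np.float64(0.01)), (np.float64(0.103), np.float64(0.01)), (np.float64(0.013), np.float64(0.01)), (np.float64(0.0), np.float64(0.07)), (np.float64(0.0), np.float64(0.02))]
0.34 65 [(np.float64(0.0), np.float64(0.11)), (np.float64(0.0), np.float64(0.06)), (np.float64(0.0), np.float64(0.16)), (np.float64(0.0), np.float64(0.23)), (np.float64(0.0), np.float64(0.18))]
0.1 35 [(np.float64(0.435), np.float64(0.01)), (np.float64(0.475), np.float64(0.01)), (np.float64(0.384), np.float64(0.01)), (np.float64(0.315), np.fl
[... 749 characters left out ...]
337), np.float64(0.01)), (np.float64(0.273), np.float64(0.01)), (np.float64(0.273), np.float64(0.01))]
-0.1 45 [(np.float64(0.263), np.float64(0.01)), (np.float64(0.303), np.float64(0.01)), (np.float64(0.198), np.float64(0.01)), (np.float64(0.127), np.float64(0.01)), (np.float64(0.142), np.float64(0.01))]
-0.1 55 [(np.float64(0.099), np.float64(0.01)), (np.float64(0.144), np.float64(0.01)), (np.float64(0.041), np.float64(0.01)), (np.float64(0.0), np.float64(0.04)), (np.float64(0.0), np.float64(0.02))]
-0.1 65 [(np.float64(0.0), np.float64(0.08)), (np.float64(0.0), np.float64(0.03)), (np.float64(0.0), np.float64(0.14)), (np.float64(0.0), np.float64(0.22)), (np.float64(0.0), np.float64(0.18))]
```

```bash
cat > plan.py <<'E'
from kin import *
from fit import W,overlay,P
import sys
def go(b,v,a,yaw=None):
    "tool-axis deltas from the measured pose to box point v at tilt a (deg): turn first, then shift along the new axes"
    s=robot.read_state();R0=Ro.from_rotvec(s["orientation"]).as_matrix();R=toolR(b[2] if yaw is None else yaw,np.radians(a));p=W(b,v)
    q,r=ik(p,R,s["q"])
    print("turn/6deg",np.round(np.degrees(Ro.from_matrix(R0.T@R).as_rotvec())/6,2),"shift/30mm",np.round(R.T@(p-s["tool_pos"])/.03,2),"ik",round(r,4),"margin",np.round(np.minimum(q-LO,HI-q),2).min())
E
python3 - <<'E'
from plan import *
b=(.513,.031,.34)
for v in((-.06,-.01,.14),(-.035,-.01,.14),(-.035,-.01,.053),(-.018,-.01,.053),(.014,-.01,.062),(.014,.03,.062)): go(b,v,65)
E
```

```text
turn/6deg [-0.   -3.38  0.17] shift/30mm [-5.4  -1.45  0.33] ik 0.0 margin 0.13
turn/6deg [-0.   -3.38  0.17] shift/30mm [-4.65 -1.45  0.68] ik 0.0 margin 0.19
turn/6deg [-0.   -3.38  0.17] shift/30mm [-5.87 -1.45  3.31] ik 0.0 margin 0.11
turn/6deg [-0.   -3.38  0.17] shift/30mm [-5.36 -1.45  3.55] ik 0.0 margin 0.15
turn/6deg [-0.   -3.38  0.17] shift/30mm [-4.26 -1.45  3.73] ik 0.0 margin 0.23
turn/6deg [-0.   -3.38  0.17] shift/30mm [-4.26 -2.78  3.73] ik 0.0 margin 0.19
```

Call:
apply_moves --steps '[0, 0, 0, 0, -0.85, 0.04, 0, 0, 0, 0, 0, -0.85, 0.04, 0, 0, 0, 0, 0, -0.85, 0.04, 0, 0, 0, 0, 0, -0.83, 0.05, 0, -0.8, -0.2, 0.05, 0, 0, 0, 0, -0.8, -0.2, 0.05, 0, 0, 0, 0, -0.8, -0.2, 0.05, 0, 0, 0, 0, -0.8, -0.2, 0.05, 0, 0, 0, 0, -0.8, -0.2, 0.05, 0, 0, 0, 0, -0.7, -0.2, 0.04, 0, 0, 0, 0, -0.7, -0.25, 0.04, 0, 0, 0, 0, 0, 0, 0, 0, 0, 0, 0]'

```text
t: 5.3
tool_pos: [0.4534, 0.0003, 0.1358]
orientation: [-2.954, -0.504, -0.642]
force: [-0.2, -0.4, -1.4]
opening: 0.0005
gripper_force: 0.0
```

```bash
python3 - <<'E'
from plan import *
b=(.513,.031,.34)
go(b,(-.06,-.01,.14),65)
im=eyes.read_camera("wrist")
for n in list(P)+["guarded_toggle_tip"]: print(n,[(np.round(d["xy"]).tolist(),round(d["conf"],2)) for d in eyes.place_of("wrist",n)][:2], np.round(proj("wrist",W(b,P.get(n,(.006,.019,.073))))))
cv2.imwrite("pics/w2.png",overlay("wrist",im,b))
E
```

```text
turn/6deg [-0.04  0.07 -0.03] shift/30mm [ 0.25  0.03 -0.04] ik 0.0 margin 0.13
power_box [([102.0, 48.0], 0.9), ([315.0, 175.0], 0.83)] [313. 179.]
guard_lip [([275.0, 175.0], 0.87), ([72.0, 37.0], 0.76)] [271. 183.]
bare_toggle_tip [([413.0, 147.0], 0.61)] [406. 156.]
guarded_toggle_tip [] [285. 156.]
```

View pics/w2.png

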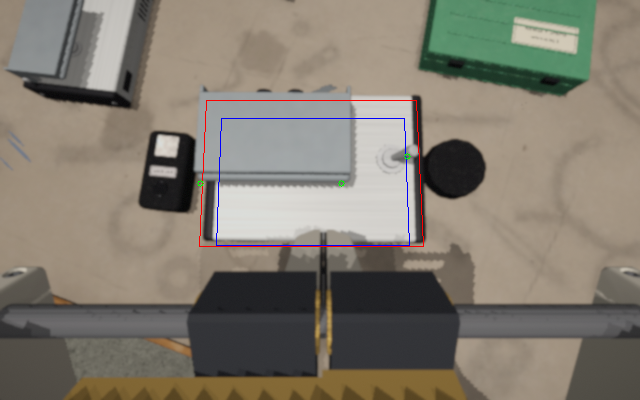

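```bash
python3 - <<'E'
from plan import *
b=(.517,.0305,.34)
for v in((-.04,-.01,.12),(-.04,-.01,.054)): go(b,v,65)
E
```

```text
turn/6deg [-0.01  0.02 -0.03] shift/30mm [0.51 0.01 0.96] ik 0.0 margin 0.16
turn/6deg [-0.01  0.02 -0.03] shift/30mm [-0.42  0.01  2.96] ik 0.0 margin 0.11
```

Call:
apply_moves --steps '[0.25, 0, 0.48, 0, 0, 0, 0, 0.25, 0, 0.48, 0, 0, 0, 0, -0.2, 0, 0.4, 0, 0, 0, 0, -0.2, 0, 0.4, 0, 0, 0, 0, -0.2, 0, 0.4, 0, 0, 0, 0, -0.2, 0, 0.4, 0, 0, 0, 0, -0.13, 0, 0.4, 0, 0, 0, 0, 0, 0, 0, 0, 0, 0, 0, 0, 0, 0, 0, 0, 0, 0]'

```text
t: 6.3
tool_pos: [0.4804, 0.0084, 0.0515]
orientation: [-2.954, -0.501, -0.645]
force: [-0.5, -0.8, 0.6]
opening: 0.0005
gripper_force: 0.0
```

```bash
python3 - <<'E'
from plan import *
b=(.517,.0305,.34)
s=robot.read_state();print(np.round(s["tool_pos"],4),np.round(s["force"],1))
go(b,(-.04,-.01,.054),65)
a=overlay("side",eyes.read_camera("side"),b)[150:290,240:420];w=overlay("wrist",eyes.read_camera("wrist"),b)[60:340,120:500]
for c in("side","wrist"):
  for n in("guard_lip","bare_toggle_tip"):print(c,n,[(np.round(d["xy"]).tolist(),round(d["conf"],2)) for d in eyes.place_of(c,n)][:2],np.round(proj(c,W(b,P[n]))))
cv2.imwrite("pics/c1.png",np.vstack([cv2.resize(a,(400,311)),cv2.resize(w,(400,289))]))
E
```

```text
[0.4804 0.0084 0.0515] [-0.5 -0.8  0.6]
turn/6deg [-0.04  0.05 -0.04] shift/30mm [ 0.09  0.04 -0.05] ik 0.0 margin 0.11
side guard_lip [([340.0, 169.0], 0.83), ([313.0, 203.0], 0.73)] [318. 203.]
side bare_toggle_tip [([344.0, 222.0], 0.54)] [345. 227.]
wrist guard_lip [] [246. 196.]
wrist bare_toggle_tip [([457.0, 161.0], 0.82)] [455. 153.]
```

View pics/c1.png

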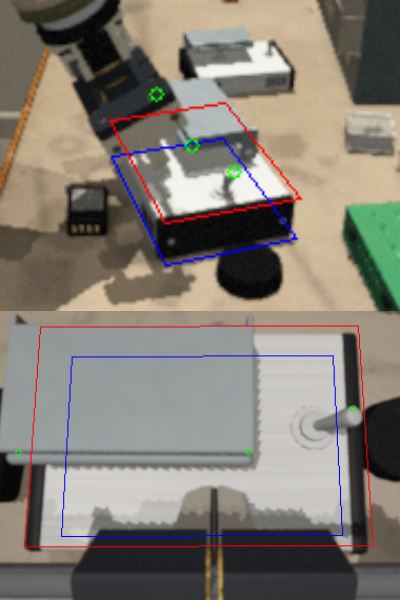

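Wrist crop: the lip edge is at about (135,460) and the finger pair at x≈214, a few mm from the model. The lateral gap to the bat is tight, so I shift 5 mm right and then advance in small steps.

Call:
apply_moves --steps '[0.03, 0.17, -0.06, 0, 0, 0, 0, 0.19, 0, 0.06, 0, 0, 0, 0, 0.19, 0, 0.06, 0, 0, 0, 0, 0.19, 0, 0.06, 0, 0, 0, 0, 0.19, 0, 0.06, 0, 0, 0, 0, 0.19, 0, 0.06, 0, 0, 0, 0, 0.19, 0, 0.06, 0, 0, 0, 0, 0, 0, 0, 0, 0, 0, 0, 0, 0, 0, 0, 0, 0, 0]'

```text
t: 7.35
tool_pos: [0.5157, 0.0155, 0.0578]
orientation: [-2.954, -0.502, -0.646]
force: [-0.3, 0.1, -1.2]
opening: 0.0006
gripper_force: 0.1
```

```bash
python3 - <<'E'
from plan import *
b=(.515,.03,.34)
s=robot.read_state();print(np.round(s["tool_pos"],4),np.round(s["force"],1))
go(b,(.014,-.012,.063),65)
d=np.array(s["tool_pos"])-[b[0],b[1],0];c,n=np.cos(b[2]),np.sin(b[2]);print("tcp in box",np.round([c*d[0]+n*d[1],-n*d[0]+c*d[1],d[2]],4))
a=eyes.read_camera("side")[150:290,240:420,::-1];w=eyes.read_camera("wrist")[60:340,120:500,::-1]
cv2.imwrite("pics/c2.png",np.vstack([cv2.resize(a,(400,311)),cv2.resize(w,(400,289))]))
E
```

```text
[0.5157 0.0155 0.0578] [-0.3  0.1 -1.2]
turn/6deg [-0.03  0.05 -0.04] shift/30mm [ 0.62 -0.06  0.1 ] ik 0.0 margin 0.24
tcp in box [-0.0041 -0.0139  0.0578]
```

View pics/c2.png

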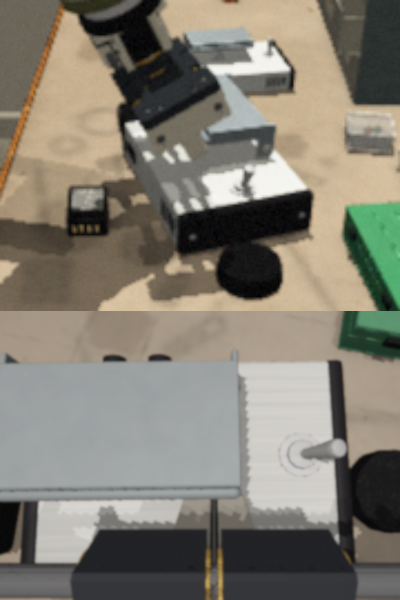

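```bash
python3 - <<'E'
from plan import *
b=(.515,.03,.34)
old=cv2.imread("pics/side0.png")
new=eyes.read_camera("side")[:,:,::-1];sc=eyes.read_camera("scene")[:,:,::-1]
for c in("side","scene","wrist"):
  if c=="wrist":eyes.read_camera("wrist")
  for n in("power_box","bare_toggle_tip","guard_lip","lens_rear_cap_centre"):print(c,n,[(np.round(d["xy"]).tolist(),round(d["conf"],2)) for d in eyes.place_of(c,n)][:2])
def cmp(o,n,r0,r1,c0,c1): return np.hstack([cv2.resize(x[r0:r1,c0:c1],(400,300),interpolation=cv2.INTER_CUBIC) for x in(o,n)])
cv2.imwrite("pics/c3.png",np.vstack([cmp(old,new,180,285,260,400),cmp(cv2.imread("pics/scene0.png"),sc,170,275,265,405)]))
E
```

```text
side power_box [([309.0, 199.0], 0.75), ([333.0, 239.0], 0.66)]
side bare_toggle_tip [([353.0, 225.0], 0.55)]
side guard_lip [([323.0, 203.0], 0.71), ([341.0, 169.0], 0.71)]
side lens_rear_cap_centre [([349.0, 272.0], 0.62)]
scene power_box [([319.0, 224.0], 0.95), ([222.0, 275.0], 0.7)]
scene bare_toggle_tip [([200.0, 254.0], 0.52)]
scene guard_lip [([321.0, 207.0], 0.83), ([236.0, 259.0], 0.61)]
scene lens_rear_cap_centre []
wrist power_box [([20.0, 68.0], 0.98), ([300.0, 213.0], 0.71)]
wrist bare_toggle_tip [([438.0, 191.0], 0.59)]
wrist guard_lip [([231.0, 235.0], 0.57)]
wrist lens_rear_cap_centre [([488.0, 231.0], 0.59)]
```

View pics/c3.png

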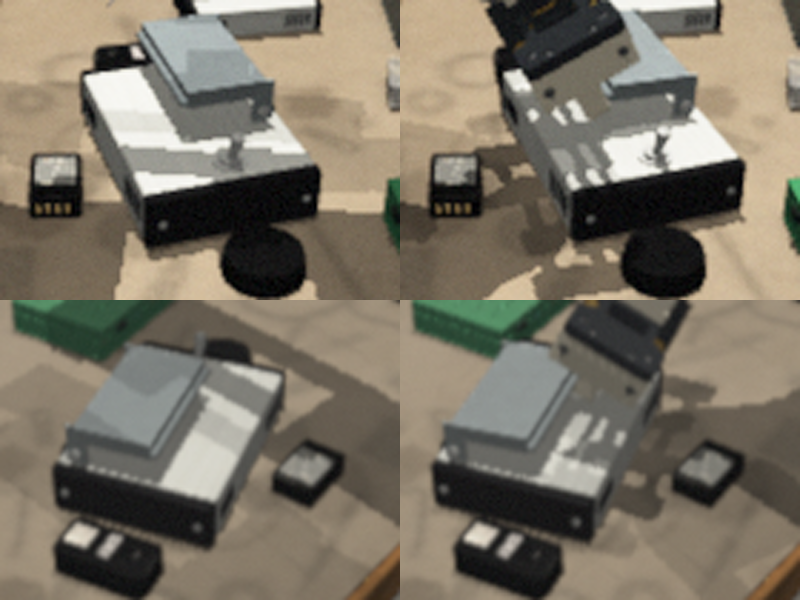

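```bash
python3 - <<'E'
from plan import *
k=140/400
def s(px):return (260+px[0]*k,180+px[1]*k)
def c(px):return (265+px[0]*k,170+px[1]*k)
for f,cam,o,n in((s,"side",(148,243),(173,236)),(s,"side",(318,212),(342,205)),(c,"scene",(57,505),(35,500)),(c,"scene",(212,545),(190,540))):
    d=ray(cam,f(n),0)-ray(cam,f(o),0);print(cam,np.round(d*1000,1),round(float(np.linalg.norm(d)*1000),1))
E
```

```text
side [17.6  8.4  0. ] 19.5
side [18.9  9.2 -0. ] 21.0
scene [12.5  6.1  0. ] 13.9
scene [11.7  5.7  0. ] 13.0
```

```bash
python3 - <<'E'
from plan import *
obs=[("side","power_box",(333,239)),("side","bare_toggle_tip",(353,225)),("side","guard_lip",(323,203)),("scene","power_box",(319,224)),("scene","guard_lip",(321,207)),("wrist","power_box",(300,213)),("wrist","bare_toggle_tip",(438,191)),("wrist","guard_lip",(231,235))]
f=lambda p:np.concatenate([proj(c,W(p,P[n]))-px for c,n,px in obs])
r=least_squares(f,[.53,.035,.34],loss="soft_l1",f_scale=2);p=r.x;print(np.round(p,4),np.round(f(p).reshape(-1,2),1).tolist())
s=robot.read_state()
d=np.array(s["tool_pos"])-[p[0],p[1],0];c,n=np.cos(p[2]),np.sin(p[2]);print("tcp in box",np.round([c*d[0]+n*d[1],-n*d[0]+c*d[1],d[2]],4))
R=Ro.from_rotvec(s["orientation"]).as_matrix();print("tilt",np.degrees(np.arcsin(-R[2,2])),"yaw",np.arctan2(R[1,2],R[0,2]))
for yaw in(.34,):
  for a in(50,55,60):
    print(a,[(round(ik(W(p,v),toolR(yaw,np.radians(a)),s["q"])[1],3),) for v in((-.03,-.005,.054),(-.018,-.005,.054),(.009,-.005,.09),(.014,-.012,.062))])
E
```

```text
[0.5304 0.0389 0.3483] [[1.3, -3.9], [-0.8, 0.3], [0.9, -1.8], [-1.7, -0.2], [-2.2, 0.3], [0.9, 0.9], [-0.9, -0.0], [0.8, 0.5]]
tcp in box [-0.0221 -0.0173  0.0581]
tilt 65.24265649335497 yaw 0.3468513586552853
50 [(np.float64(0.081),), (np.float64(0.053),), (np.float64(0.0),), (np.float64(0.0),)]
55 [(np.float64(0.011),), (np.float64(0.0),), (np.float64(0.0),), (np.float64(0.0),)]
60 [(np.float64(0.0),), (np.float64(0.0),), (np.float64(0.0),), (np.float64(0.0),)]
```

The box slid about 18 mm and the guard did not lift: the steep finger wedged on the lip, or on the cheek. I back off, flatten the tilt to 58°, shift inside the cheek, and lift straight up instead.

Call:
apply_moves --steps '[-0.15, 0, -0.07, 0, 0, 0, 0, -0.15, 0, -0.07, 0, 0, 0, 0, 0, 0, 0, 0, 0.6, 0, 0, 0, 0, 0, 0, 0.6, 0, 0, 0, -0.2, 0, 0, 0, 0, 0, 0, -0.2, 0, 0, 0, 0, 0, 0, 0, 0, 0, 0, 0, 0]'

```text
t: 8.78
tool_pos: [0.5018, 0.0237, 0.0583]
orientation: [-2.89, -0.489, -0.824]
force: [0.2, 0.5, -0.6]
opening: 0.0007
gripper_force: 0.0
```

```bash
python3 - <<'E'
from plan import *
b=(.5304,.0389,.348)
s=robot.read_state();print(np.round(s["tool_pos"],4),np.round(s["force"],1))
d=np.array(s["tool_pos"])-[b[0],b[1],0];c,n=np.cos(b[2]),np.sin(b[2]);print("tcp in box",np.round([c*d[0]+n*d[1],-n*d[0]+c*d[1],d[2]],4))
go(b,(-.02,-.005,.054),58);go(b,(-.02,-.005,.061),58);go(b,(.002,-.005,.099),58)
for c in("side","scene"):
  eyes.read_camera(c);print(c,[(np.round(d["xy"]).tolist(),round(d["conf"],2)) for n in("power_box","guard_lip") for d in eyes.place_of(c,n)])
E
```

```text
[0.5018 0.0237 0.0583] [ 0.2  0.5 -0.6]
tcp in box [-0.0321 -0.0045  0.0583]
turn/6deg [ 0.02  0.02 -0.11] shift/30mm [0.27 0.02 0.34] ik 0.0 margin 0.07
turn/6deg [ 0.02  0.02 -0.11] shift/30mm [0.39 0.02 0.14] ik 0.0 margin 0.08
turn/6deg [ 0.02  0.02 -0.11] shift/30mm [ 1.68  0.02 -0.55] ik 0.0 margin 0.16
side [([332.0, 234.0], 0.92), ([347.0, 185.0], 0.6), ([320.0, 200.0], 0.94), ([343.0, 167.0], 0.87)]
scene [([319.0, 222.0], 0.75), ([223.0, 276.0], 0.67), ([233.0, 258.0], 0.71), ([323.0, 206.0], 0.69)]
```

Call:
apply_moves --steps '[0.13, 0, 0.17, 0, 0, 0, 0, 0.14, 0.02, 0.17, 0, 0, 0, 0, 0.06, 0, -0.1, 0, 0, 0, 0, 0.06, 0, -0.1, 0, 0, 0, 0, 0.11, 0, -0.1, 0, 0, 0, 0, 0.11, 0, -0.1, 0, 0, 0, 0, 0.12, 0, -0.11, 0, 0, 0, 0, 0.12, 0, -0.11, 0, 0, 0, 0, 0, 0, 0, 0, 0, 0, 0]'

```text
t: 9.83
tool_pos: [0.5198, 0.0279, 0.0807]
orientation: [-2.889, -0.49, -0.83]
force: [-0.2, 0.7, 0.0]
opening: 0.0004
gripper_force: 0.1
```

```bash
python3 - <<'E'
from plan import *
b=(.5304,.0389,.348)
s=robot.read_state();print(np.round(s["tool_pos"],4),np.round(s["force"],1))
d=np.array(s["tool_pos"])-[b[0],b[1],0];c,n=np.cos(b[2]),np.sin(b[2]);print("tcp in box",np.round([c*d[0]+n*d[1],-n*d[0]+c*d[1],d[2]],4))
k=140/400;im={}
for c in("side","scene"):
  im[c]=eyes.read_camera(c)[:,:,::-1];print(c,[(np.round(d["xy"]).tolist(),round(d["conf"],2)) for n in("power_box","guard_lip") for d in eyes.place_of(c,n)])
cv2.imwrite("pics/c4.png",np.hstack([cv2.resize(im["side"][180:285,260:400],(400,300),interpolation=cv2.INTER_CUBIC),cv2.resize(im["scene"][170:275,265:405],(400,300),interpolation=cv2.INTER_CUBIC)]))
E
```

```text
[0.5198 0.0279 0.0807] [-0.2  0.7  0. ]
tcp in box [-0.0137 -0.0067  0.0807]
side [([343.0, 186.0], 0.74), ([331.0, 234.0], 0.71), ([325.0, 192.0], 0.81), ([343.0, 168.0], 0.65)]
scene [([225.0, 276.0], 0.84), ([319.0, 221.0], 0.69), ([318.0, 198.0], 0.72)]
```

View pics/c4.png

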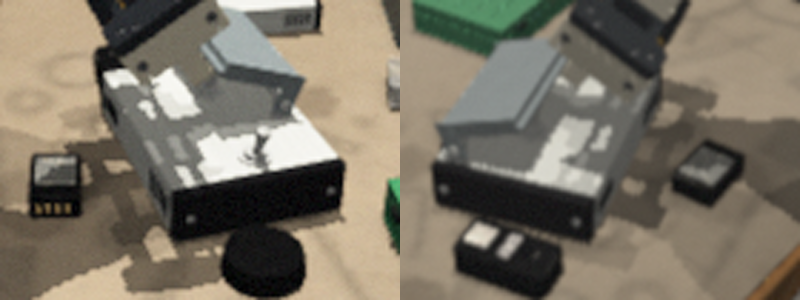

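The guard is lifting (lip edge at side (207,45)–(305,80) in the crop) and the box has not moved further. I continue the lift.

Call:
apply_moves --steps '[0.17, 0, -0.09, 0, 0, 0, 0, 0.17, 0, -0.09, 0, 0, 0, 0, 0.2, 0, -0.05, 0, 0, 0, 0, 0.2, 0, -0.03, 0, 0, 0, 0, 0.2, 0, 0, 0, 0, 0, 0, 0, 0, 0, 0, 0, 0, 0, 0, 0, 0, 0, 0, 0, 0, 0]'

```text
invalid input
```

```bash
cat > chk.py <<'E'
from plan import *
b=(.5304,.0389,.348);c,n=np.cos(b[2]),np.sin(b[2])
B=lambda X:np.round([c*(X[0]-b[0])+n*(X[1]-b[1]),-n*(X[0]-b[0])+c*(X[1]-b[1]),X[2]],4)
s=robot.read_state();print(round(s["t"],2),"force",np.round(s["force"],1),"tcp in box",B(np.array(s["tool_pos"])))
def near(L,px):
    L=[d for d in L if np.hypot(*(np.array(d["xy"])-px))<30];return L[0]["xy"] if L else None
o={}
for cam in("side","scene","wrist"):
    eyes.read_camera(cam)
    for nm,v in(("guard_lip",(0,.03,.1)),("power_box",(0,0,0)),("guarded_toggle_tip",(.006,.03,.075)),("bare_toggle_tip",(.006,-.077,.073))):
        px=near(eyes.place_of(cam,nm),proj(cam,W(b,v)))
        if px is not None:o.setdefault(nm,[]).append((cam,px))
for nm,l in o.items():
    print(nm,[(a,np.round(p).tolist()) for a,p in l], B(tri(l)) if len(l)>1 else "")
    if nm=="guard_lip":
        f=lambda th:np.concatenate([proj(a,W(b,(.046-.064*np.cos(th[0]+.253),.03,.059+.064*np.sin(th[0]+.253))))-p for a,p in l])
        r=least_squares(f,[.5]);print(" guard angle",r.x,np.round(r.fun,1))
E
python3 chk.py
```

```text
10.13 force [-0.1 -0.8 -0.2] tcp in box [-0.015  -0.006   0.0784]
guard_lip [('side', [323.0, 195.0]), ('scene', [316.0, 199.0]), ('wrist', [257.0, 232.0])] [-0.0123  0.0293  0.0935]
 guard angle [0.2877282] [ 4.1 -1.1 -0.2  1.7 -1.2  0.9]
power_box [('side', [334.0, 234.0]), ('scene', [318.0, 222.0])] [-0.0017 -0.0025  0.0046]
bare_toggle_tip [('side', [354.0, 224.0]), ('wrist', [450.0, 205.0])] [ 0.0082 -0.0795  0.0773]
```

Call:
apply_moves --steps '[0.17, 0, -0.12, 0, 0, 0, 0, 0.17, 0, -0.12, 0, 0, 0, 0, 0.2, 0, -0.05, 0, 0, 0, 0, 0.2, 0, -0.03, 0, 0, 0, 0, 0.2, 0, 0, 0, 0, 0, 0, 0, 0, 0, 0, 0, 0, 0, 0, 0, 0, 0, 0, 0, 0]'

```text
t: 11.47
tool_pos: [0.5369, 0.0345, 0.1022]
orientation: [-2.889, -0.491, -0.827]
force: [-0.1, -0.1, -1.1]
opening: 0.0001
gripper_force: 0.0
```

```bash
python3 chk.py
```

```text
11.47 force [-0.1 -0.1 -1.1] tcp in box [ 0.0046 -0.0064  0.1022]
guard_lip [('side', [336.0, 186.0]), ('scene', [308.0, 187.0]), ('wrist', [258.0, 229.0])] [0.0107 0.0252 0.1151]
 guard angle [0.75722235] [ 0.4 -1.9 -1.1  3.2 -2.   0.3]
power_box [('side', [333.0, 236.0]), ('scene', [319.0, 222.0])] [-0.0042 -0.0042  0.0027]
guarded_toggle_tip [('side', [333.0, 204.0]), ('scene', [309.0, 202.0]), ('wrist', [284.0, 253.0])] [0.006  0.02   0.0728]
bare_toggle_tip [('side', [353.0, 224.0]), ('wrist', [438.0, 246.0])] [ 0.0066 -0.0791  0.0768]
```

Guard at about 0.75 rad and toggle tip at (6,20,73) mm of the box frame, still off, as expected. I move right of the bat, forward, and down beside it.

Call:
apply_moves --steps '[0, 0.2, 0, 0, 0, 0, 0, 0.13, 0, 0.08, 0, 0, 0, 0, 0.13, 0, 0.08, 0, 0, 0, 0, -0.12, 0, 0.19, 0, 0, 0, 0, -0.12, 0, 0.19, 0, 0, 0, 0, -0.12, 0, 0.19, 0, 0, 0, 0, -0.12, 0, 0.19, 0, 0, 0, 0, -0.12, 0, 0.19, 0, 0, 0, 0, -0.11, 0, 0.18, 0, 0, 0, 0, 0, 0, 0, 0, 0, 0, 0, 0, 0, 0, 0, 0, 0, 0]'

```text
t: 13.13
tool_pos: [0.5464, 0.0319, 0.061]
orientation: [-2.89, -0.489, -0.824]
force: [-0.7, 0.2, 0.1]
opening: -0.0
gripper_force: 0.1
```

```bash
python3 chk.py
```

```text
13.13 force [-0.7  0.2  0.1] tcp in box [ 0.0126 -0.012   0.061 ]
guard_lip [('side', [341.0, 170.0]), ('scene', [313.0, 192.0]), ('wrist', [228.0, 266.0])] [0.0058 0.0306 0.1303]
 guard angle [0.56236702] [-8.9 18.2 -2.1  2.3 -4.1 -3.9]
power_box [('side', [334.0, 238.0]), ('scene', [319.0, 223.0]), ('wrist', [307.0, 275.0])] [-0.0023 -0.0035 -0.0024]
bare_toggle_tip [('side', [352.0, 227.0]), ('wrist', [452.0, 255.0])] [ 0.0056 -0.0794  0.0703]
guarded_toggle_tip [('scene', [307.0, 202.0])]
```

Call:
apply_moves --steps '[0, -0.14, 0, 0, 0, 0, 0, 0, -0.14, 0, 0, 0, 0, 0, 0, -0.14, 0, 0, 0, 0, 0, 0, -0.14, 0, 0, 0, 0, 0, 0, -0.14, 0, 0, 0, 0, 0, 0, 0, 0, 0, 0, 0, 0, 0, 0, 0, 0, 0, 0, 0]'

```text
t: 14.47
tool_pos: [0.5397, 0.0522, 0.0619]
orientation: [-2.889, -0.491, -0.826]
force: [0.5, -0.4, 0.2]
opening: 0.0005
gripper_force: 0.1
```

```bash
python3 chk.py
```

```text
14.47 force [ 0.5 -0.4  0.2] tcp in box [0.0133 0.0093 0.0619]
guard_lip [('side', [329.0, 189.0]), ('scene', [312.0, 194.0]), ('wrist', [276.0, 265.0])] [-0.0012  0.0301  0.1052]
 guard angle [0.53659417] [ 2.4 -0.2 -0.3  0.5 -1.4  0.6]
power_box [('side', [334.0, 234.0]), ('scene', [318.0, 222.0]), ('wrist', [339.0, 271.0])] [-0.0007 -0.0012  0.0043]
bare_toggle_tip [('side', [352.0, 226.0]), ('wrist', [491.0, 252.0])] [ 0.0067 -0.0788  0.0714]
guarded_toggle_tip [('scene', [308.0, 204.0])]
```

Call:
apply_moves --steps '[0, -0.08, 0, 0, 0, 0, 0, 0, -0.08, 0, 0, 0, 0, 0, 0, 0, 0, 0, 0, 0, 0]'

```text
t: 15.47
tool_pos: [0.5384, 0.0564, 0.0621]
orientation: [-2.889, -0.49, -0.827]
force: [0.0, -1.4, 0.2]
opening: 0.0007
gripper_force: 0.6
```

```bash
python3 chk.py
```

```text
15.47 force [ 0.  -1.4  0.2] tcp in box [0.0135 0.0137 0.0621]
guard_lip [('side', [330.0, 189.0]), ('scene', [312.0, 194.0]), ('wrist', [286.0, 262.0])] [-0.0007  0.0281  0.1052]
 guard angle [0.55645091] [ 1.7 -1.4 -1.6  0.9 -0.7  0.7]
power_box [('side', [336.0, 238.0]), ('scene', [315.0, 225.0]), ('wrist', [344.0, 273.0])] [ 0.0037 -0.0018 -0.0076]
bare_toggle_tip [('side', [355.0, 224.0]), ('wrist', [500.0, 257.0])] [ 0.0082 -0.0776  0.0764]
guarded_toggle_tip [('scene', [307.0, 203.0])]
```

```bash
cat > ck2.py <<'E'
from plan import *
b=(.5304,.0389,.348);c,n=np.cos(b[2]),np.sin(b[2])
B=lambda X:np.round([c*(X[0]-b[0])+n*(X[1]-b[1]),-n*(X[0]-b[0])+c*(X[1]-b[1]),X[2]],4)
s=robot.read_state();f=s["force"];print(round(s["t"],2),"force box x,y",np.round([c*f[0]+n*f[1],-n*f[0]+c*f[1],f[2]],1),"grip",round(s["gripper_force"],1),B(np.array(s["tool_pos"])))
for cam in("scene","wrist"):
    eyes.read_camera(cam);print(cam,[(np.round(d["xy"]).tolist(),round(d["conf"],2)) for d in eyes.place_of(cam,"guarded_toggle_tip")][:3],"off/on",np.round(proj(cam,W(b,(.006,.019,.073)))),np.round(proj(cam,W(b,(.006,.041,.073)))))
E
python3 ck2.py
```

```text
16.22 force box x,y [ 0.2  0.  -0.5] grip 0.1 [0.0133 0.0135 0.0619]
scene [([308.0, 204.0], 0.36), ([343.0, 191.0], 0.29)] off/on [311. 203.] [308. 209.]
wrist [([540.0, 294.0], 0.2)] off/on [314. 258.] [272. 258.]
```

Call:
apply_moves --steps '[0, -0.08, 0, 0, 0, 0, 0, 0, -0.08, 0, 0, 0, 0, 0, 0, 0, 0, 0, 0, 0, 0]'

```text
t: 16.67
tool_pos: [0.5368, 0.0606, 0.062]
orientation: [-2.89, -0.49, -0.826]
force: [1.2, -4.5, -1.6]
opening: 0.0004
gripper_force: 1.5
```

```bash
python3 ck2.py
```

```text
16.67 force box x,y [-0.4 -4.7 -1.6] grip 1.5 [0.0134 0.0183 0.062 ]
scene [([307.0, 210.0], 0.52)] off/on [311. 203.] [308. 209.]
wrist [] off/on [323. 258.] [281. 258.]
```

```bash
python3 - <<'E'
from plan import *
b=(.5304,.0389,.348)
for v in((-.012,.012,.062),(-.03,.012,.062),(-.04,.012,.085),(-.05,.012,.11),(-.045,.012,.15)): go(b,v,58)
E
```

```text
turn/6deg [ 0.02  0.01 -0.11] shift/30mm [-0.72  0.21 -0.45] ik 0.0 margin 0.08
turn/6deg [ 0.02  0.01 -0.11] shift/30mm [-1.23  0.21 -0.77] ik 0.0 margin 0.03
turn/6deg [ 0.02  0.01 -0.11] shift/30mm [-1.1   0.21 -1.59] ik 0.0 margin 0.02
turn/6deg [ 0.02  0.01 -0.11] shift/30mm [-0.94  0.21 -2.48] ik 0.0 margin 0.02
turn/6deg [ 0.02  0.01 -0.11] shift/30mm [-0.1   0.21 -3.52] ik 0.0 margin 0.08
```

Call:
apply_moves --steps '[0, 0.1, 0, 0, 0, 0, 0, 0, 0.1, 0, 0, 0, 0, 0, 0, 0, 0, 0, 0, 0, 0]'

```text
t: 17.12
tool_pos: [0.5391, 0.0547, 0.0621]
orientation: [-2.889, -0.489, -0.826]
force: [0.0, 0.6, 0.5]
opening: 0.0004
gripper_force: 0.1
```

```bash
python3 chk.py; python3 - <<'E'
from plan import *
b=(.5304,.0389,.348)
for c in("side","scene"):print(c,np.round(proj(c,W(b,(.006,.019,.073)))),np.round(proj(c,W(b,(.006,.041,.073)))))
E
```

```text
17.12 force [0.  0.6 0.5] tcp in box [0.0136 0.0119 0.0621]
guard_lip [('side', [341.0, 171.0]), ('scene', [312.0, 194.0]), ('wrist', [287.0, 265.0])] [0.0064 0.0338 0.1269]
 guard angle [0.5701753] [-8.7 16.6 -1.6  0.  -4.6 -3.7]
power_box [('side', [338.0, 239.0]), ('scene', [317.0, 221.0]), ('wrist', [342.0, 273.0])] [ 0.0032 -0.0076 -0.0017]
bare_toggle_tip [('side', [354.0, 227.0]), ('wrist', [501.0, 254.0])] [ 0.0074 -0.0811  0.071 ]
guarded_toggle_tip [('scene', [306.0, 208.0])] 
side [335. 203.] [331. 198.]
scene [311. 203.] [308. 209.]
```

Call:
apply_moves --steps '[-0.2, 0, -0.124, 0, 0, 0, 0, -0.2, 0, -0.124, 0, 0, 0, 0, -0.2, 0, -0.124, 0, 0, 0, 0, -0.2, 0, -0.124, 0, 0, 0, 0, -0.2, 0, -0.124, 0, 0, 0, 0, -0.2, 0, -0.124, 0, 0, 0, 0, 0, 0, 0, 0, -0.6, 0, 0, 0, 0, 0, 0, -0.6, 0, 0, 0, 0, 0, 0, 0, 0, 0]'

```text
t: 18.62
tool_pos: [0.5008, 0.0407, 0.0639]
orientation: [-2.956, -0.502, -0.648]
force: [0.2, -0.1, 1.1]
opening: 0.0006
gripper_force: 0.0
```

```bash
python3 chk.py
```

```text
18.62 force [ 0.2 -0.1  1.1] tcp in box [-0.0272  0.0118  0.0639]
guard_lip [('side', [341.0, 171.0]), ('scene', [322.0, 206.0])] [-0.0029  0.0499  0.1176]
 guard angle [0.59615982] [ -8.1  16.5 -11.8 -12.3]
power_box [('side', [332.0, 238.0]), ('scene', [319.0, 220.0]), ('wrist', [339.0, 203.0])] [-0.003  -0.0045  0.0027]
bare_toggle_tip [('side', [351.0, 224.0]), ('wrist', [492.0, 177.0])] [ 0.0047 -0.0759  0.0772]
```

Call:
apply_moves --steps '[0, 0, -0.5, 0, 0, 0, 0, 0, 0, -0.5, 0, 0, 0, 0, 0, 0, -0.5, 0, 0, 0, 0, 0, 0, -0.5, 0, 0, 0, 0, 0, 0, -0.5, 0, 0, 0, 0, 0, 0, 0, 0, 0, 0, 0]'

```text
t: 19.87
tool_pos: [0.4705, 0.0298, 0.1332]
orientation: [-2.954, -0.502, -0.654]
force: [1.3, 0.2, 1.5]
opening: 0.0007
gripper_force: 0.0
```

```bash
python3 chk.py; python3 - <<'E'
from plan import *
def shift(cam,r0,r1,c0,c1,z,m=14):
    o=cv2.imread(f"pics/{cam}0.png",0);n=cv2.cvtColor(eyes.read_camera(cam),cv2.COLOR_RGB2GRAY)
    cv2.imwrite(f"pics/{cam}9.png",n)
    t=cv2.Laplacian(cv2.GaussianBlur(o,(0,0),1),cv2.CV_32F)[r0:r1,c0:c1];s=cv2.Laplacian(cv2.GaussianBlur(n,(0,0),1),cv2.CV_32F)[r0-m:r1+m,c0-m:c1+m]
    r=cv2.matchTemplate(s,t,cv2.TM_CCOEFF_NORMED);_,v,_,(x,y)=cv2.minMaxLoc(r)
    par=lambda a,b,c:(a-c)/(2*(a-2*b+c))
    dx=x-m+par(*r[y,x-1:x+2]) if 0<x<2*m else x-m;dy=y-m+par(*r[y-1:y+2,x]) if 0<y<2*m else y-m
    c=((c0+c1)/2,(r0+r1)/2);d=ray(cam,(c[0]+dx,c[1]+dy),z)-ray(cam,c,z);print(cam,round(v,2),round(dx,2),round(dy,2),np.round(d*1000,1),round(float(np.linalg.norm(d))*1000,1))
shift("side",236,268,305,376,.025);shift("side",236,262,305,376,.03)
shift("scene",222,252,280,345,.025)
shift("side",222,258,262,300,.02);shift("scene",243,275,280,325,.025)
E
```

```text
19.87 force [1.3 0.2 1.5] tcp in box [-0.0594  0.0119  0.1332]
guard_lip [('side', [320.0, 204.0]), ('scene', [320.0, 204.0])] [-0.0222  0.0237  0.0774]
 guard angle [-0.01126613] [ 4.3 -2.2 -1.1  3.9]
power_box [('side', [333.0, 237.0]), ('scene', [316.0, 222.0]), ('wrist', [337.0, 182.0])] [ 0.0003 -0.002   0.0005]
bare_toggle_tip [('side', [354.0, 227.0]), ('scene', [324.0, 178.0]), ('wrist', [447.0, 153.0])] [ 0.0088 -0.0822  0.0746]
side 0.76 8.86 -2.04 [18.3  7.5  0. ] 19.8
side 0.8 8.78 -2.01 [18.1  7.4  0. ] 19.6
scene 0.66 -7.46 -1.58 [16.   6.6  0. ] 17.3
side 0.51 -0.05 0.0 [-0.1 -0.   0. ] 0.1
scene 0.97 -0.0 0.01 [-0.  0.  0.] 0.0
```

```bash
python3 -c "
from plant import robot
print(robot.close_job())"
```

```text
the job is handed in; nothing more can be done
None
```

I handed the job in, and the simulator returned no verdict. By my measurements the guard was raised to about 0.75 rad, the toggle pushed to its left stop, and the guard dropped shut. My first push slid the box about 17–20 mm (limit 25 mm). After the push the toggle stop was judged by a 4.7 N resistance and the scene camera. The bare toggle still reads off, the trigger and battery have not moved, and the lens cap was seen clear but its position was not re-measured.

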